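# Restock the empty place on the spray-can riser

## Robot

A 6-joint arm with a two-finger parallel gripper is mounted at the origin on the work surface. World frame = base frame: x ahead of the robot, y to its left, z up, the work surface at z = 0. Lengths are in mm, angles in rad, forces in N, time in s.
With the tool pointing down it reaches from about 275 to 750 mm from the base axis. Payload 10.2 kg.
Tool frame: the origin (TCP) lies at the very end of the fingers, on their centre line; the grasp point (between the pads) lies 19 mm behind it (ctrl.grip_depth is the distance from the TCP to the grasp point, in mm); z points along the fingers, x is the direction in which the jaws open and shut, and the axes are right-handed (so a half turn about z gives the same grasp; the last joint's range is limited). The gripper opens to 85 mm and grips with 20 to 120 N. Pads are 22 mm wide; open, the fingers measure 114 mm over their backs; the gripper's body (76 mm by 85 mm) begins 54 mm behind the grasp point. The pads swing forward as they close: fully open they stand 13 mm farther back than shut.
Start: joints at [-1.357, 0.313, 1.498, -0, 1.331, -0.223], TCP at [222.086, -475.72, 231.294] pointing down, gripper open.
Joint ranges: [-2.94, 2.94], [-0.97, 2.17], [0.19, 2.56], [-1.23, 4.37], [0.02, 3.11], [-2.88, 2.88]. Speed limits (rad/s): [2.39, 2.39, 3.01, 3.14, 3.14, 3.14].

## Interface

Orientations are given as a unit quaternion [w, x, y, z].
In Python, from rig import ctrl gives the robot as it stands.
- The arm moves only by the tool play_rows, never from a script. Its argument "motion" is a list of rows, each a list of 2 entries, a list of its own where there are three numbers: the shift along the tool's x, y, z in mm, then the turn, a rotation vector about the tool's x, y, z in degrees. A call has 1 to 20 rows; each row shifts and turns the commanded pose from where the row before left it, along the tool's axes as they then stand; what a row does not reach is not made up. A row lasts 1/12 s, in which the tool goes at most 41.7 mm and 7.16 degrees, less where a joint would pass 70% of its speed; a pose out of reach is approached as far as the arm can. A call with a gripper value outside its range is refused whole. "fingers" is the finger opening in mm, from 0 to 85.4, set as the call begins (left out, the last holds). The fingers move at their own pace and stop on an object; "squeeze" is the grip in N (left out, the last holds). Time passes only in rows, so rows that do not move let the fingers close. It gives the time, the measured TCP pose, the force and the opening at its end, in the units of the state.
- ctrl.sense(): the state, without advancing time (a new reading comes with each control period).
- ctrl.capture(name): name is "scene" or "top" or "wrist"; returns the picture (420x560x3 uint8, red, green, blue); there is no depth.
- ctrl.get_calibration(name): a dict with "K" (3x3 intrinsics, pixels), "R" (3x3) and "t" (3): a world point X has camera coordinates R X + t; the wrist camera has in their place "tool_from_camera" (4x4, takes a point from camera to tool coordinates, whose origin is the TCP and whose axes are the tool frame's). Camera axes: x right, y down, z forward; pixel columns grow to the right and rows downward; lengths in mm; the calibration is good to about 2 mm. The wrist camera is an equidistant fisheye: a pixel r from the principal point sees the ray r / f radians off the axis. A picture is of the moment at which its call begins: read the wrist's pose just before it. get_calibration takes no time and is no camera call.
- ctrl.finish_job(): hands the job in, once; it reports no verdict.
Trained networks look in the newest picture that a camera, given by its name, has taken for a name from the list of things; names that differ only in an ending like _2 or _b are one class to them, and where a whole thing is asked for, a point or a joint stands for the part that bears it (a point fixed in the world has none). Each returns a list of dicts, best first, with "p" (0 to 1); they miss things now and then, are a little off and sometimes report something else, mostly with a low value. They report only what shows in the picture. A call takes as long as a camera call.
- ctrl.spot_in(camera, name): "position" ([column, row] as shares, 0 to 1, of the picture: columns of its width, rows of its height, amid what is visible of it).
The state is a dict: "time_s": time; "joints": joint angles; "dq": joint speeds; "tau": joint torques, N m; "eef_pos": TCP position; "ee_rot": TCP orientation; "force": force on the tool from outside, world axes, zero at the start; "wrist_torque": the same for the moment, N m; "grip_width": opening from 0.0 (shut) to 1.0 (fully open).
Only numpy, scipy, OpenCV 4.12 (cv2) and the standard library are available. Lean on these libraries where they do the work, as an engineer would, in place of code of your own. Each camera call takes 0.05 s, during which the arm holds its last target. There are 200 camera calls.

## Task

The narrow steel riser on the stockroom bench has one empty place, marked by a bare black rubber pad, in its row of tall spray cans. Take the matching tall spray can from among the things standing on the bench and stand it upright in the middle of that pad, setting it down gently rather than dropping it. Leave the two cans already on the riser standing where they are.

Things in the scene. Friction and masses are not known exactly. Their poses are not given: they have to be found in the camera images.
- spray_can: Tall spray can on the bench (z = 0): 130 mm tall, metal body 48 mm in diameter with white label; straight black cap, 42 mm in diameter, 95 to 130 mm above the foot, is the best grip. 0.14 to 0.28 kg. Origin: centre of underside; z up. Not to be mistaken for it, 85 mm or more away centre to centre: a short can of the same look (80 mm tall) and a paint tin (68 mm tall, 75 mm wide).
- pad: Black rubber pad, 46 x 56 x 2 mm, fixed on the riser at its empty place (an end or the middle). Origin: centre of its underside, 60 mm above the bench; the can stands on its upper face, 2 mm higher. x: across the riser, y: along it. Riser: fixed grey steel step, 50 mm deep (x), 350 mm long, 60 mm high, with three places in a row, 110 mm from centre to centre.
- riser_can_a: One of the two tall spray cans already standing on the riser, loose, same shape and size as the one to move (130 mm tall, its top 190 mm above the bench). Origin: centre of its underside, z up. It stays where it is.
- riser_can_b: The other tall spray can already standing on the riser, same shape and size. Origin: centre of its underside, z up. It stays where it is.

How it is judged:
By the outcome, as a careful person would: the job done as asked, in the order asked, and still so for the second after the job is handed in, with the robot touching nothing.
It also fails if it takes over 40 s, if anything falls off the work surface, if the arm or the gripper's body presses on something with over 40 N, if the wrist force passes 120 N, or if a joint passes its speed limit or range.

## Working session

There is one attempt and no reset: what is moved stays moved. The work goes in short steps, Python scripts to look and compute and a tool call to move; the robot and the scene stay as the last step left them, time stands still between calls to the robot, and variables do not carry over. Pictures are saved under pics/ and viewed, about 8 in all and at most 12, crops included, and the job is handed in when it is done.

Besides the shell and the picture viewer there is one more tool, called after "Call:" in YAML: its name, and indented under it one key for each argument. play_rows: Moves the arm, as the interface text tells. Its arguments: {"type":"object","properties":{"motion":{"type":"array"},"fingers":{"type":"number"},"squeeze":{"type":"number"}},"required":["motion"]}

```bash
mkdir -p pics; python3 - <<'E'
from rig import ctrl
import cv2,numpy as np
ims=[]
for c in("scene","top"):
    im=ctrl.capture(c); ims.append(im); cv2.imwrite(f"pics/{c}0.png",im[:,:,::-1])
    for n in("spray_can","pad","riser_can_a"):
        for d in ctrl.spot_in(c,n): print(c,n,round(d['p'],2),np.array(d['position'])*[560,420])
    k=ctrl.get_calibration(c); print(np.round(k['K'],1).tolist(),np.round(k['R'],3).tolist(),np.round(k['t'],1))
s=ctrl.sense();print(s)
E
```

```text
scene spray_can 0.64 [176.008 240.408]
scene pad 0.91 [279.104 216.006]
scene riser_can_a 0.98 [332.528 203.7  ]
scene riser_can_a 0.87 [386.792 205.212]
scene riser_can_a 0.51 [175.896 241.206]
[[410.3, 0.0, 278.6], [0.0, 410.3, 206.3], [0.0, 0.0, 1.0]] [[-0.084, 0.996, -0.006], [0.686, 0.053, -0.726], [-0.723, -0.064, -0.688]] [  15.1 -295.  1304.9]
top spray_can 0.85 [352.912 177.912]
top pad 0.67 [268.688 216.594]
top pad 0.63 [226.184 213.612]
[[472.0, 0.0, 276.2], [0.0, 472.0, 216.2], [0.0, 0.0, 1.0]] [[-0.022, -1.0, 0.012], [-0.998, 0.021, -0.051], [0.051, -0.013, -0.999]] [  31.9  521.7 1203.7]
{'time_s': 0.4, 'joints': array([-1.35740870e+00,  3.12939524e-01,  1.49780530e+00,  2.39509352e-05,
        1.33099362e+00, -2.23382061e-01]), 'dq': array([ 0.0013094 , -0.00052789,  0.0003666 , -0.00183168,  0.00063245,
        0.00048351]), 'tau': array([-1.46078422e-03, -4.11818719e+01, -2.59663725e+01, -2.32384255e-04,
        1.26207309e-03,  2.45040916e-06]), 'eef_pos': array([ 222.07921288, -475.68312879,  231.23426156]), 'ee_rot': array([-5.99867317e-05,  8.43507396e-01, -5.37117554e-01, -4.30208179e-05]), 'force': array([ 0.40695663, -0.56922462, -0.22477586]), 'wrist_torque': array([0.01317863, 0.0337733 , 0.00927527]), 'grip_width': 1.000982891705888}
```

View pics/scene0.png

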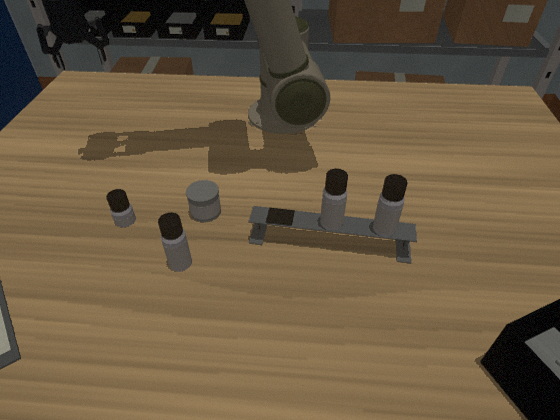

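View pics/top0.png

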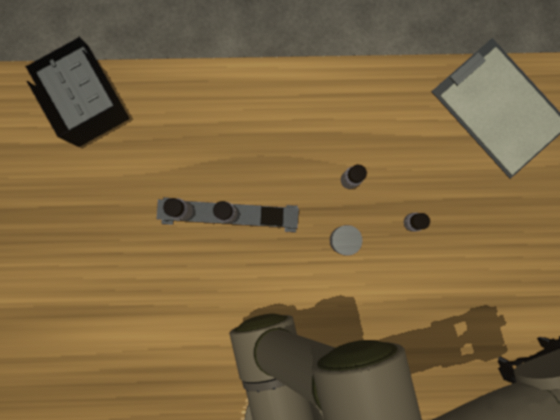

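The scene view shows the tall can at about (175,243), the short can at (122,208) and the tin at (204,200). The pad is the black patch at (280,216), at one end of the riser, with the cans at (334,200) and (391,206). In the top view the can's cap is at (357,174) and the pad at (272,216).

```bash
cat > h.py <<'E'
from rig import ctrl
import numpy as np,cv2
def plane(c,uv,z):
    k=ctrl.get_calibration(c);R=np.array(k['R']);t=np.array(k['t'])
    d=R.T@np.linalg.solve(k['K'],[*uv,1.]);o=-R.T@t
    return (o+d*(z-o[2])/d[2])[:2]
def blob(im,seed,r,th):
    x0,y0=seed[0]-r,seed[1]-r
    m=(im[y0:y0+2*r,x0:x0+2*r].max(2)<th).astype(np.uint8)
    n,l,s,c=cv2.connectedComponentsWithStats(m)
    i=l[r,r]
    p=np.argwhere(l==i)[:,::-1].astype(np.float32)+[x0,y0]
    return p.astype(np.float32)
E
python3 - <<'E'
from h import *
top=cv2.imread("pics/top0.png");sc=cv2.imread("pics/scene0.png")
for nm,c,im,seed,z in(("pad","top",top,(272,216),62),("pad","scene",sc,(280,217),62)):
    p=blob(im,seed,24,45);r=cv2.minAreaRect(p);print(nm,c,len(p),r)
    W=np.array([plane(c,q,z) for q in p],np.float32);print(' world rect',cv2.minAreaRect(W),W.mean(0))
for nm,seed in(("can",(358,173)),("a",(222,210)),("b",(173,207))):
    p=blob(top,seed,20,45);print(nm,len(p),p.min(0),p.max(0),p.mean(0))
for nm,u in(("can",(176,171)),):pass
for nm,seed,z in(("can",(171,222),112),("a",(336,180),172),("b",(395,186),172),("short",(118,198),62)):
    p=blob(sc,seed,24,45);print('scene',nm,len(p),p.min(0),p.max(0),plane("scene",p.mean(0),z))
for nm,u,z in(("can",(357,174),122),("a",(223,210),182),("b",(173,208),182),("tin",(347,240),68),("short",(420,221),75)):print(nm,plane("top",u,z))
E
python3 - <<'E'
import cv2
t=cv2.imread("pics/top0.png")[150:260,150:440];cv2.imwrite("pics/c1.png",cv2.resize(cv2.convertScaleAbs(t,alpha=2),(783,297),interpolation=cv2.INTER_CUBIC))
E
```

```text
pad top 369 ((271.5272216796875, 216.06422424316406), (21.645265579223633, 17.154029846191406), 3.5763344764709473)
 world rect ((520.418701171875, 32.84431838989258), (53.53463363647461, 42.49383544921875), 85.22539520263672) [520.45844   32.502216]
pad scene 380 ((279.9800109863281, 216.13998413085938), (26.304372787475586, 15.556349754333496), 8.130102157592773)
 world rect ((524.2570190429688, 32.03889465332031), (55.37297821044922, 46.652862548828125), 84.22702026367188) [524.31195   32.184937]
can 227 [348. 166.] [365. 182.] [356.56827 173.67401]
a 252 [214. 202.] [232. 219.] [222.62698 210.30556]
b 283 [164. 199.] [183. 216.] [173.42403 207.18729]
scene can 498 [158. 213.] [182. 238.] [ 616.72319679 -173.15837562]
scene a 490 [325. 169.] [347. 194.] [531.40933299 141.6248148 ]
scene b 528 [382. 174.] [406. 201.] [540.66184837 251.26643064]
scene short 385 [107. 189.] [128. 211.] [ 502.33435432 -335.40367604]
can [ 612.56621234 -170.91666914]
a [529.97410269 140.56730852]
b [536.71791306 251.09733949]
tin [ 457.26543263 -151.4634792 ]
short [ 499.95879505 -331.14819444]
```

View pics/c1.png

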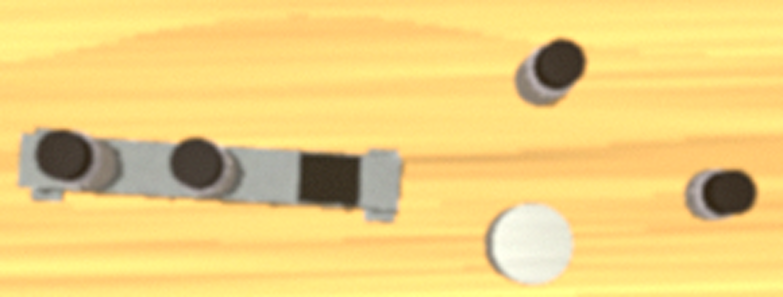

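The estimates agree to a few mm: can at about (614,-172), pad at about (522.5,32), riser tilted about 4°. Next I move above the can and turn the jaws across the riser.

Call:
play_rows:
  motion:
    - [[-4, -17, 0], [0, 0, 0]]
    - [[-8, -35, 0], [0, 0, 0]]
    - [[-8, -35, 0], [0, 0, 0]]
    - [[-8, -35, 0], [0, 0, 0]]
    - [[-8, -35, 0], [0, 0, 0]]
    - [[-8, -35, 0], [0, 0, 0]]
    - [[-8, -35, 0], [0, 0, 0]]
    - [[-8, -35, 0], [0, 0, 0]]
    - [[-8, -35, 0], [0, 0, 0]]
    - [[-8, -35, 0], [0, 0, 0]]
    - [[-8, -35, 0], [0, 0, 0]]
    - [[-8, -35, 0], [0, 0, 0]]
    - [[-8, -35, 0], [0, 0, 0]]
    - [[-8, -35, 0], [0, 0, 0]]
    - [[-2, -17, 0], [0, 0, 0]]
  fingers: 85

```text
time_s: 1.65
eef_pos: [620.8, -166.0, 230.9]
ee_rot: [-0.0, 0.844, -0.536, -0.0]
force: [-0.8, -0.4, 0.4]
grip_width: 0.995
```

Call:
play_rows:
  motion:
    - [[0, 0, 0], [0, 0, -6.1]]
    - [[0, 0, 0], [0, 0, -6.1]]
    - [[0, 0, 0], [0, 0, -6.1]]
    - [[0, 0, 0], [0, 0, -6.1]]
    - [[0, 0, 0], [0, 0, -6.1]]
    - [[0, 0, 0], [0, 0, -6.1]]
    - [[0, 0, 0], [0, 0, -6.1]]
    - [[0, 0, 0], [0, 0, -6.1]]
    - [[0, 0, 0], [0, 0, -6.1]]
    - [[0, 0, 0], [0, 0, -6.1]]
    - [[0, 0, 0], [0, 0, 0]]
    - [[0, 0, 0], [0, 0, 0]]

```text
time_s: 2.65
eef_pos: [618.6, -169.2, 231.2]
ee_rot: [-0.0, 0.999, -0.036, -0.0]
force: [0.0, -0.1, 0.5]
grip_width: 0.997
```

```bash
cat >> h.py <<'E'
from scipy.spatial.transform import Rotation as Ro
def rot(s): return Ro.from_quat(np.roll(s['ee_rot'],-1)).as_matrix()
def wray(s,uv):
    k=ctrl.get_calibration("wrist");K=np.array(k['K']);T=np.array(k['tool_from_camera'])
    a=(np.array(uv)-K[:2,2])/K[0,0];r=np.hypot(*a)
    d=np.array([*(a/r*np.sin(r)),np.cos(r)]) if r>1e-9 else np.array([0,0,1.])
    R=rot(s); return s['eef_pos']+R@T[:3,3], R@T[:3,:3]@d
def wplane(s,uv,z):
    o,d=wray(s,uv);return (o+d*(z-o[2])/d[2])[:2]
def wproj(s,X):
    k=ctrl.get_calibration("wrist");K=np.array(k['K']);T=np.linalg.inv(np.array(k['tool_from_camera']))
    p=T[:3,:3]@(rot(s).T@(np.array(X)-s['eef_pos']))+T[:3,3]
    th=np.arctan2(np.hypot(p[0],p[1]),p[2]);return K[:2,2]+K[0,0]*th*p[:2]/np.hypot(p[0],p[1])
E
python3 - <<'E'
from h import *
s=ctrl.sense();im=ctrl.capture("wrist");cv2.imwrite("pics/w1.png",im[:,:,::-1])
print(s['time_s'],s['eef_pos'],rot(s).round(3).tolist(),s['joints'].round(2),s['force'])
for d in ctrl.spot_in("wrist","spray_can"):
    u=np.array(d['position'])*[560,420];print(d['p'],u,wplane(s,u,122))
print(np.round(ctrl.get_calibration("wrist")['tool_from_camera'],2).tolist(),ctrl.get_calibration("wrist")['K'])
print(wproj(s,[614,-172,130]))
E
```

```text
2.65 [ 618.64130916 -169.1640822   231.21906304] [[0.997, -0.072, -0.0], [-0.072, -0.997, 0.0], [-0.0, -0.0, -1.0]] [-0.45  0.58  1.1   0.    1.46 -0.38] [ 0.02306321 -0.07650454  0.48021324]
0.92 [275.52 194.88] [ 618.54106688 -163.49445516]
[[1.0, 0.0, -0.0, 0.21], [-0.0, 0.96, 0.29, -71.81], [0.0, -0.29, 0.96, -143.58], [0.0, 0.0, 0.0, 1.0]] [[325.1922621    0.         276.32863228]
 [  0.         325.1922621  205.96642069]
 [  0.           0.           1.        ]]
[270.51961321 208.27941887]
```

View pics/w1.png

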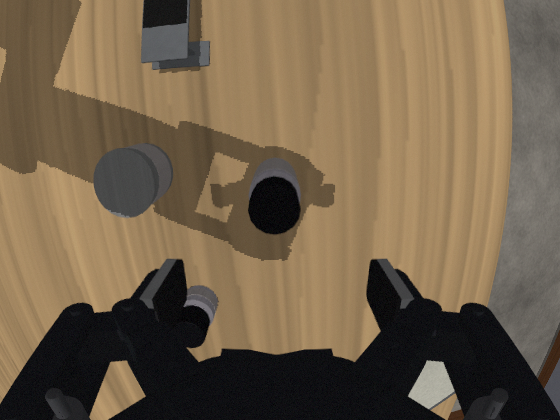

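The cap top is a disc centred near (274,206), which puts the can at about (616.5,-171), within 3 mm of the TCP. I descend and grip.

Call:
play_rows:
  motion:
    - [[-2, 1.5, 12], [0, 0, 0]]
    - [[0, 0, 25], [0, 0, 0]]
    - [[0, 0, 25], [0, 0, 0]]
    - [[0, 0, 25], [0, 0, 0]]
    - [[0, 0, 20], [0, 0, 0]]
    - [[0, 0, 13], [0, 0, 0]]
    - [[0, 0, 8], [0, 0, 0]]
    - [[0, 0, 4], [0, 0, 0]]
    - [[0, 0, 0], [0, 0, 0]]
    - [[0, 0, 0], [0, 0, 0]]

```text
time_s: 3.58
eef_pos: [616.9, -170.7, 100.2]
ee_rot: [0.0, 0.999, -0.035, 0.001]
force: [-0.4, 0.5, 0.5]
grip_width: 1.0
```

Call:
play_rows:
  motion:
    - [[0, 0, 0], [0, 0, 0]]
    - [[0, 0, 0], [0, 0, 0]]
    - [[0, 0, 0], [0, 0, 0]]
    - [[0, 0, 0], [0, 0, 0]]
    - [[0, 0, 0], [0, 0, 0]]
    - [[0, 0, 0], [0, 0, 0]]
    - [[0, 0, 0], [0, 0, 0]]
    - [[0, 0, 0], [0, 0, 0]]
    - [[0, 0, 0], [0, 0, 0]]
    - [[0, 0, 0], [0, 0, 0]]
    - [[0, 0, 0], [0, 0, 0]]
    - [[0, 0, 0], [0, 0, 0]]
  fingers: 30
  squeeze: 40

```text
time_s: 4.58
eef_pos: [616.8, -170.7, 100.0]
ee_rot: [0.0, 0.999, -0.035, 0.0]
force: [-1.4, -1.0, 4.8]
grip_width: 0.476
```

Call:
play_rows:
  motion:
    - [[0, 0, -4], [0, 0, 0]]
    - [[0, 0, -10], [0, 0, 0]]
    - [[0, 0, -20], [0, 0, 0]]
    - [[0, 0, -25], [0, 0, 0]]
    - [[0, 0, -25], [0, 0, 0]]
    - [[0, 0, -20], [0, 0, 0]]
    - [[0, 0, -11], [0, 0, 0]]
    - [[0, 0, -5], [0, 0, 0]]
    - [[-6, -6, 0], [0, 0, 0]]
    - [[-16, -16, 0], [0, 0, 0]]
    - [[-20, -16, 0], [0, 0, 0]]
    - [[-20, -16, 0], [0, 0, 0]]
    - [[-20, -16, 0], [0, 0, 0]]
    - [[-14, -16, 0], [0, 0, 0]]
    - [[-7, -10, 0], [0, 0, 0]]
    - [[0, 0, 0], [0, 0, 0]]
    - [[0, 0, 0], [0, 0, 0]]
    - [[0, 0, 0], [0, 0, 0]]

```text
time_s: 6.08
eef_pos: [521.0, -68.3, 219.0]
ee_rot: [0.0, 0.999, -0.035, -0.0]
force: [-0.2, 0.3, -1.8]
grip_width: 0.478
```

```bash
python3 - <<'E'
from h import *
s=ctrl.sense();im=ctrl.capture("wrist");cv2.imwrite("pics/w2.png",im[:,:,::-1])
print(s['time_s'],s['eef_pos'],s['force'],s['grip_width'])
for n in("pad","spray_can"):
  for d in ctrl.spot_in("wrist",n):
    u=np.array(d['position'])*[560,420];print(n,d['p'],u,wplane(s,u,62))
p=wproj(s,[522.5,32,62]);print(p)
b=blob(im,tuple(int(round(v)) for v in p),60,45)
W=np.array([wplane(s,q,62) for q in b],np.float32);print(len(b),cv2.minAreaRect(W),W.min(0),W.max(0))
x,y,z=s['eef_pos'];print('foot should be at',wproj(s,[x,y,z-100]))
E
```

```text
6.0833 [521.0127     -68.30476619 218.97066227] [-0.17476036  0.26371906 -1.77764142] 0.4782970879569194
pad 0.67 [269.024  79.002] [521.54291619  33.96361928]
spray_can 0.63 [275.016 266.7  ] [ 514.01086199 -151.51510506]
[270.22863414  81.02450749]
2935 ((522.15576171875, 31.07130241394043), (55.2598991394043, 45.43428039550781), 85.71914672851562) [497.55334     1.9907881] [546.71735   60.257908]
foot should be at [276.15151052 204.83997051]
```

View pics/w2.png

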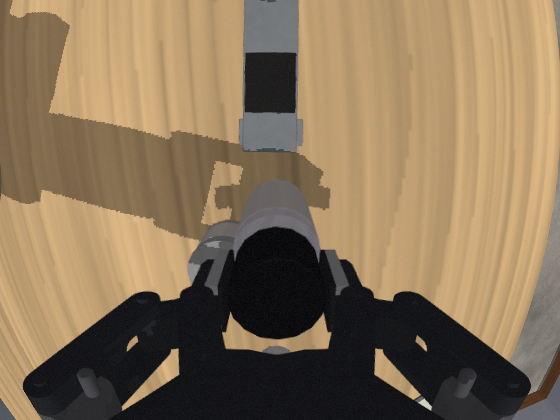

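The pad (270,82) is clear and matches 522.2, 31.1 from the wrist view. The can is held upright-looking, with its cap disc at about (277,283) and its foot's far edge at about (278,181). I check how well the can is centred in the jaws.

```bash
python3 - <<'E'
from h import *
s=ctrl.sense();x,y,z=s['eef_pos']
a=np.linspace(0,2*np.pi,73)
for nm,r,dz in(("captop",21,30),("foot",24,-100),("shoulder",24,-5)):
    P=np.array([wproj(s,[x+r*np.cos(t),y+r*np.sin(t),z+dz]) for t in a]);print(nm,P.min(0),P.max(0))
im=cv2.imread("pics/w2.png").astype(int)
print(im[170:240:2,278].sum(1).tolist()); print(im[195,238:320].sum(1).tolist()); print(im[300:350:2,277].sum(1).tolist())
d=np.array([522.2-x,31.5-y,0]);print(rot(s).T@d)
E
```

```text
Traceback (most recent call last):
  File "h.py", line 24, in wproj
    k=ctrl.get_calibration("wrist");K=np.array(k['K']);T=np.linalg.inv(np.array(k['tool_from_camera']))
ValueError: time passes only in moves, steps and waits
```

```bash
cat >h2.py <<'E'
from rig import ctrl as _c
import functools
_g=_c.get_calibration
_cache={}
import h
class C:
    def __getattr__(s,n): return getattr(_c,n)
    def get_calibration(s,n):
        if n not in _cache:_cache[n]=_g(n)
        return _cache[n]
h.ctrl=C()
from h import *
E
python3 - <<'E'
from h2 import *
s=ctrl.sense();x,y,z=s['eef_pos']
a=np.linspace(0,2*np.pi,73)
for nm,r,dz in(("captop",21,30),("foot",24,-100),("shoulder",24,-5)):
    P=np.array([wproj(s,[x+r*np.cos(t),y+r*np.sin(t),z+dz]) for t in a]);print(nm,P.min(0).round(1),P.max(0).round(1))
im=cv2.imread("pics/w2.png").astype(int)
print(im[170:240:2,278].sum(1).tolist()); print(im[195,238:320].sum(1).tolist()); print(im[300:350:2,277].sum(1).tolist())
d=np.array([522.2-x,31.5-y,0]);print(rot(s).T@d)
E
```

```text
captop [224.7 248.4] [327.  334.4]
foot [245.5 174.7] [306.8 233.5]
shoulder [228.7 212.9] [323.2 297.9]
[270, 271, 272, 270, 277, 317, 304, 302, 304, 302, 296, 298, 300, 300, 306, 306, 303, 301, 303, 328, 318, 319, 323, 342, 346, 345, 341, 342, 270, 21, 38, 44, 43, 40, 29]
[295, 285, 280, 282, 274, 287, 291, 290, 289, 291, 290, 298, 301, 291, 297, 300, 299, 300, 295, 292, 296, 298, 304, 303, 304, 305, 304, 299, 301, 297, 297, 302, 296, 298, 298, 299, 299, 308, 296, 300, 298, 305, 303, 308, 308, 310, 302, 307, 299, 304, 302, 308, 296, 297, 300, 298, 292, 294, 297, 297, 299, 292, 300, 296, 290, 289, 287, 283, 288, 285, 284, 290, 290, 290, 297, 295, 296, 293, 292, 297, 291, 284]
[20, 36, 42, 49, 47, 34, 44, 42, 38, 33, 29, 35, 48, 42, 37, 26, 31, 45, 44, 34, 451, 446, 448, 328, 321]
[-5.62753675e+00 -9.96530013e+01  5.89682983e-03]
```

The held can sits about 2 mm towards -y of the tool axis, so I move 102 mm in y and go down to about 4 mm above the pad.

Call:
play_rows:
  motion:
    - [[-0.5, -6, 0], [0, 0, 0]]
    - [[-1, -14, 0], [0, 0, 0]]
    - [[-1, -20, 0], [0, 0, 0]]
    - [[-1, -22, 0], [0, 0, 0]]
    - [[-1, -20, 0], [0, 0, 0]]
    - [[-1, -14, 0], [0, 0, 0]]
    - [[-0.5, -6, 0], [0, 0, 0]]
    - [[0, 0, 0], [0, 0, 0]]
    - [[0, 0, 5], [0, 0, 0]]
    - [[0, 0, 10], [0, 0, 0]]
    - [[0, 0, 12], [0, 0, 0]]
    - [[0, 0, 12], [0, 0, 0]]
    - [[0, 0, 9], [0, 0, 0]]
    - [[0, 0, 5], [0, 0, 0]]
    - [[0, 0, 0], [0, 0, 0]]
    - [[0, 0, 0], [0, 0, 0]]
    - [[0, 0, 0], [0, 0, 0]]

```text
time_s: 7.65
eef_pos: [521.9, 34.4, 166.8]
ee_rot: [0.0, 0.999, -0.035, 0.001]
force: [0.2, 0.6, -0.7]
grip_width: 0.481
```

```bash
python3 - <<'E'
from h2 import *
s=ctrl.sense();print(s['time_s'],s['eef_pos'],s['force'],s['grip_width'])
ims=[ctrl.capture(c) for c in("scene","wrist")]
a=cv2.resize(cv2.convertScaleAbs(ims[0][130:270,220:420],alpha=2),(400,280),interpolation=cv2.INTER_CUBIC)
b=cv2.resize(ims[1][:,:],(400,300))[:280]
cv2.imwrite("pics/p1.png",np.hstack([a,b])[:,:,::-1])
E
```

```text
7.65 [521.86541578  34.3606493  166.81518263] [ 0.16803136  0.59487899 -0.67967529] 0.4806146925724038
```

View pics/p1.png

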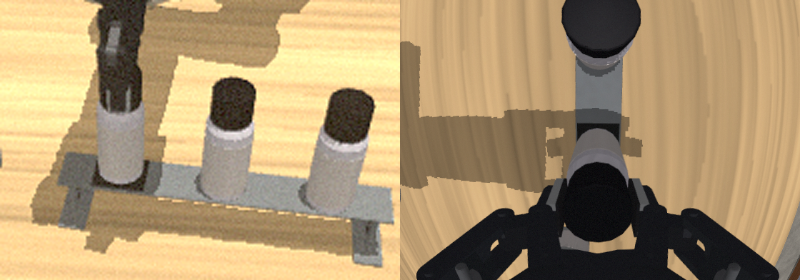

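The scene crop shows the can just above the pad, foot centre near (121,172) in the crop against the pad centre at (120,172). The neighbours stand untouched. I lower slowly to contact.

Call:
play_rows:
  motion:
    - [[0, 0, 1], [0, 0, 0]]
    - [[0, 0, 1], [0, 0, 0]]
    - [[0, 0, 0.7], [0, 0, 0]]
    - [[0, 0, 0.5], [0, 0, 0]]
    - [[0, 0, 0.3], [0, 0, 0]]
    - [[0, 0, 0.3], [0, 0, 0]]
    - [[0, 0, 0], [0, 0, 0]]
    - [[0, 0, 0], [0, 0, 0]]

```text
time_s: 8.42
eef_pos: [521.5, 34.5, 162.5]
ee_rot: [0.0, 0.999, -0.035, 0.0]
force: [-0.2, -0.6, -1.9]
grip_width: 0.479
```

Call:
play_rows:
  motion:
    - [[0, 0, 0.3], [0, 0, 0]]
    - [[0, 0, 0.3], [0, 0, 0]]
    - [[0, 0, 0], [0, 0, 0]]
    - [[0, 0, 0], [0, 0, 0]]

```text
time_s: 8.75
eef_pos: [521.6, 34.5, 162.0]
ee_rot: [0.0, 0.999, -0.035, 0.0]
force: [0.2, -0.5, -1.3]
grip_width: 0.476
```

Call:
play_rows:
  motion:
    - [[0, 0, 0.3], [0, 0, 0]]
    - [[0, 0, 0.3], [0, 0, 0]]
    - [[0, 0, 0.2], [0, 0, 0]]
    - [[0, 0, 0], [0, 0, 0]]
    - [[0, 0, 0], [0, 0, 0]]

```text
time_s: 9.17
eef_pos: [521.6, 34.5, 161.9]
ee_rot: [0.0, 0.999, -0.035, 0.0]
force: [-3.4, 0.4, 6.3]
grip_width: 0.479
```

Contact: the force went from -1.3 to +6.3 N. I open the fingers.

Call:
play_rows:
  motion:
    - [[0, 0, 0], [0, 0, 0]]
    - [[0, 0, 0], [0, 0, 0]]
    - [[0, 0, 0], [0, 0, 0]]
    - [[0, 0, 0], [0, 0, 0]]
  fingers: 44
  squeeze: 20

```text
time_s: 9.5
eef_pos: [521.5, 34.5, 161.0]
ee_rot: [-0.0, 0.999, -0.035, -0.0]
force: [-0.2, -0.4, -0.5]
grip_width: 0.514
```

Call:
play_rows:
  motion:
    - [[0, 0, 0], [0, 0, 0]]
    - [[0, 0, 0], [0, 0, 0]]
    - [[0, 0, 0], [0, 0, 0]]
    - [[0, 0, 0], [0, 0, 0]]
    - [[0, 0, 0], [0, 0, 0]]
    - [[0, 0, 0], [0, 0, 0]]
    - [[0, 0, 0], [0, 0, 0]]
    - [[0, 0, 0], [0, 0, 0]]
    - [[0, 0, 0], [0, 0, 0]]
    - [[0, 0, 0], [0, 0, 0]]
  fingers: 80

```text
time_s: 10.33
eef_pos: [521.5, 34.5, 161.1]
ee_rot: [-0.0, 0.999, -0.035, -0.0]
force: [-0.2, 0.0, 0.6]
grip_width: 0.934
```

Released. Now up and back, so the cameras see the pad.

Call:
play_rows:
  motion:
    - [[0, 0, -5], [0, 0, 0]]
    - [[0, 0, -12], [0, 0, 0]]
    - [[0, 0, -20], [0, 0, 0]]
    - [[0, 0, -20], [0, 0, 0]]
    - [[0, 0, -20], [0, 0, 0]]
    - [[0, 0, -12], [0, 0, 0]]
    - [[0, 10, -5], [0, 0, 0]]
    - [[0, 25, 0], [0, 0, 0]]
    - [[0, 30, 0], [0, 0, 0]]
    - [[0, 30, 0], [0, 0, 0]]
    - [[0, 20, 0], [0, 0, 0]]
    - [[0, 5, 0], [0, 0, 0]]
    - [[0, 0, 0], [0, 0, 0]]
    - [[0, 0, 0], [0, 0, 0]]

```text
time_s: 11.5
eef_pos: [513.1, -84.9, 254.9]
ee_rot: [-0.0, 0.999, -0.035, -0.0]
force: [0.6, 0.8, 0.2]
grip_width: 0.936
```

```bash
python3 - <<'E'
from h2 import *
s=ctrl.sense();print(s['time_s'],s['eef_pos'],s['force'])
W=ctrl.capture("wrist");S=ctrl.capture("scene");T=ctrl.capture("top")
a=cv2.resize(cv2.convertScaleAbs(S[130:270,220:420],alpha=2),(400,280),interpolation=cv2.INTER_CUBIC)
b=cv2.resize(W,(400,300))[:280]
cv2.imwrite("pics/p2.png",np.hstack([a,b])[:,:,::-1]);cv2.imwrite("pics/w3.png",W[:,:,::-1]);cv2.imwrite("pics/s3.png",S[:,:,::-1])
for nm,seed,z in(("can",(280,168),172),("a",(336,180),172),("b",(395,186),172)):
    p=blob(S,seed,24,45);print('scene',nm,len(p),p.min(0),p.max(0),plane("scene",p.mean(0),z))
for X in([522.2,31.8,192],):
    print('pred captop',wproj(s,X),'pad edges',[wproj(s,[522,31.8+d,62]).round(1).tolist() for d in(-28,28)])
E
```

```text
11.5 [513.08083451 -84.89235556 254.8701988 ] [0.5683069  0.80244142 0.18320387]
scene can 482 [270. 162.] [290. 187.] [518.95623814  31.74363827]
scene a 485 [325. 169.] [347. 194.] [531.34907072 141.72532349]
scene b 525 [382. 174.] [406. 201.] [540.56713264 251.30762631]
pred captop [277.81538188  41.55571385] pad edges [[279.1, 95.0], [275.3, 42.1]]
```

View pics/p2.png

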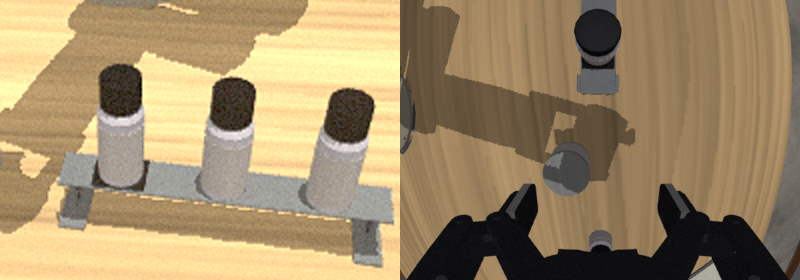

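All three cans stand. The moved can's y is right (110 mm from its neighbour), but its x may be off by up to 3 mm. I take one closer measurement of that.

```bash
python3 - <<'E'
from h2 import *
s=ctrl.sense()
W=cv2.imread("pics/w3.png");S=cv2.imread("pics/s3.png")
p=blob(W,(277,42),41,40);print(p.min(0),p.max(0))
a=np.linspace(0,2*np.pi,73)
P=np.array([wproj(s,[522.2+21*np.cos(t),31.8+21*np.sin(t),192]) for t in a]);print('pred cap',P.min(0),P.max(0))
out=cv2.cvtColor(np.zeros((1,1),np.uint8),cv2.COLOR_GRAY2BGR)
k=ctrl.get_calibration("scene");f=6
im=cv2.resize(cv2.convertScaleAbs(S[190:240,245:315],alpha=2.2),None,fx=f,fy=f,interpolation=cv2.INTER_CUBIC)
rv=cv2.Rodrigues(np.array(k['R']))[0]
def dr(X,col):
    q=cv2.projectPoints(np.array(X,float),rv,np.array(k['t'],float),np.array(k['K']),None)[0][:,0]
    cv2.polylines(im,[np.round((q-[245,190]+.5)*f).astype(np.int32)],True,col,1)
for cx,col in((524.3,(0,255,0)),(520.3,(0,0,255))): dr([[cx+24*np.cos(t),32+24*np.sin(t),62] for t in a],col)
u=np.array([.07,.9975]);v=np.array([.9975,-.07]);c=np.array([524.3,32])
dr([[*(c+sx*23*v+sy*28*u),62] for sx,sy in((1,1),(1,-1),(-1,-1),(-1,1))],(255,255,0))
w=cv2.resize(W[10:110,235:320],None,fx=3,fy=3)
im=np.hstack([im,w]) ;cv2.imwrite("pics/z.png",im);print(im.shape)
E
```

```text
[236.   1.] [317.  82.]
pred cap [244.29159342  11.80856311] [311.44369095  74.76943087]
(300, 675, 3)
```

View pics/z.png

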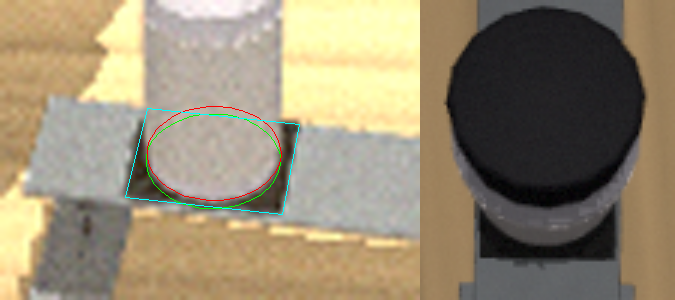

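The overlay puts the foot within about 3 mm of the pad's middle and upright, which is good enough; a regrasp would risk more than it gains. I hand in.

```bash
python3 -c "
from rig import ctrl
print(ctrl.finish_job())"
```

```text
the job is handed in; nothing more can be done
None
```

I took the tall spray can from the bench by its cap and set it upright on the pad at the -y end of the riser. I lowered it until contact at about 6 N, then released it and backed the arm clear. The job was handed in at about 11.7 s.

**Last checks:**
- **Moved can:** it stands upright. Along the riser it is within about 1 mm of the pad's middle, 110 mm from its neighbour.
- **Neighbouring cans:** their measured positions changed by less than 0.2 mm.
- **Disagreement across the riser:** the scene camera puts the can about 3 mm off the pad's middle, on the side nearer the robot. The wrist camera suggests about 1 mm or less. I left it as it was.

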